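# Weigh a packed spindle tube at its balance point

### The job

Weigh the packed cardboard tube: find where it balances by trial lifts of only a centimetre or two off its bearers, never letting it tip, then take it at that point and lower it gently into the V-cradle on the bench scale. Leave it lying there by itself, level and still, with both ends hanging free; do not overload the scale (25 newtons at most, the tube's weight included), and leave the other stock where it is.

Things in the scene. Friction and masses are not known exactly. Their poses are not given: they have to be found in the camera images.
- tube: Closed cardboard tube, 500 mm long, 34 mm diameter, grey caps 39 mm wide on its ends; 0.5 to 0.8 kg. Origin on its centre line at mid-length, x along it. A steel spindle is wedged inside, unseen and not in the middle: the balance point lies up to 125 mm from mid-length towards either end and does not shift. Starts on the bearers, crosswise to the robot, centre line 57 mm above the bench.
- bearers: Two fixed wooden bearers under the tube at the start, 190 mm either side of their common origin (on the bench, midway) along their x, the tube's direction. Each is 30 mm thick along x, 130 mm long, 40 mm high, the tube lying in a shallow notch 42 mm wide between cleats 50 mm high. Between the bearers there is only bare bench under the tube.
- scale: Fixed bench scale, 210 x 180 mm, white, sloping display panel on its +y side (toward the robot), stainless platform 190 x 150 mm with its top 58 mm above the bench, carrying an aluminium V-cradle. Origin on the bench under the platform's middle; x along the cradle. The platform gives 1 mm per 5 N of load.
- cradle_seat (a point): Point on the centre line of a tube at rest in the V-cradle, midway between its cheeks, 110 mm above the bench; x along the cradle. Cheeks: plates 5 mm thick, 79 mm wide, 22.5 mm either side of this point along x (40 mm free between them), with 90-degree V notches whose tips are 7 mm above this point. The cradle's base plate is 47 mm below it. A tube whose balance point is outside the cheeks tips.
- bin: Bystander: blue plastic bin 120 x 190 x 65 mm with cast parts in it, beyond the work; origin under its centre.
- carton: Bystander: cardboard carton 80 x 110 x 55 mm; origin under its centre.
- flange: Bystander: steel hub flange, 104 mm in diameter, 36 mm high; origin under its centre.

How it is judged:
By the outcome, as a careful person would: the job done as asked, in the order asked, and still so for the second after the job is handed in, with the robot touching nothing.
It also fails if it takes over 64 s, if anything falls off the work surface, if the arm or the gripper's body presses on something with over 40 N, if the wrist force passes 120 N, or if a joint passes its speed limit or range.

### The arm

A 7-joint arm with a two-finger parallel gripper is mounted at the origin on the work surface. World frame = base frame: x ahead of the robot, y to its left, z up, the work surface at z = 0. Lengths are in m, angles in rad, forces in N, time in s.
With the tool pointing down it reaches from about 0.425 to 1.025 m from the base axis. Payload 3.6 kg.
Tool frame: the origin (TCP) lies midway between the tips of the shut fingers; the grasp point (between the pads) lies 19 mm behind it (pinch_z is the distance from the TCP to the grasp point, in m); y points along the fingers, z is the direction in which the jaws open and shut, and the axes are right-handed (so a half turn about y gives the same grasp; the last joint's range is limited). The gripper opens to 85 mm and grips with 20 to 120 N. Pads are 22 mm wide; open, the fingers measure 114 mm over their backs; the gripper's body (76 mm by 85 mm) begins 54 mm behind the grasp point. The pads swing forward as they close: fully open they stand 13 mm farther back than shut.
Start: joints at [1.065, 0.591, 0.048, 1.609, -0.033, 0.943, -0.034], TCP at [0.29, -0.664, 0.231] pointing down, gripper open.
Joint ranges: [-2.69, 2.69], [-0.47, 2.24], [-1.27, 1.36], [0.19, 2.51], [-1.53, 4.68], [0.08, 2.07], [-3.09, 3.09]. Speed limits (rad/s): [2.57, 2.57, 3.14, 3.14, 3.14, 3.14, 3.14].

### API

Orientations are given as a unit quaternion [x, y, z, w].
In Python, from cell import * gives the robot as it stands. The module is installed in compiled form; this text tells all that it offers.
- The arm moves only by the tool step_arm, never from a script. Its arguments are lists of equal length, an entry for each row: "claw": the closure, from 0 (fully open) to 1 (shut); "slide": the shift along the tool's x, y, z in cm, a list of three; "dr": the turn, a rotation vector about the tool's x, y, z in rad, a list of three. In form: {"claw": [claw, ...], "slide": [[x, y, z], ...], "dr": [[wx, wy, wz], ...]}. A call has 1 to 20 rows; each row shifts and turns the commanded pose from where the row before left it, along the tool's axes as they then stand; what a row does not reach is not made up. A row lasts 1/8 s, in which the tool goes at most 62.5 mm and 10.7 degrees, less where a joint would pass 70% of its speed; a pose out of reach is approached as far as the arm can. A call is refused whole if a number of a shift passes 6.25 or a number of a turn 0.188, either way. A call with a gripper value outside its range is refused whole. The fingers move at their own pace and stop on an object; "squeeze" is the grip in N (left out, the last holds). Time passes only in rows, so rows that do not move let the fingers close. It gives the time, the measured TCP pose, the force and the opening at its end, in the units of the state.
- observe(): the state, without advancing time (a new reading comes with each control period).
- snapshot(name): name is "side" or "top" or "wrist"; returns a dict with "pixels" (384x512x3 uint8, red, green, blue), "depth" (384x512 float32, m along the optical axis (not along the pixel's ray), 0 where there is no reading), "camera_matrix" (3x3 intrinsics, pixels), "rvec" (rotation vector, rad) and "tvec" (3), from world to camera coordinates, as OpenCV has them. Camera axes: x right, y down, z forward; pixel columns grow to the right and rows downward; lengths in m; the calibration is good to about 2 mm. The wrist camera is an equidistant fisheye: a pixel r from the principal point sees the ray r / f radians off the axis. A picture is of the moment at which its call begins.
- finish_job(): hands the job in, once; it reports no verdict.
The state is a dict: "clock": time; "qpos": joint angles; "qvel": joint speeds; "tau": joint torques, N m; "tool_pos": TCP position; "tcp_rot": TCP orientation; "force": force on the tool from outside, world axes, zero at the start; "moment": the same for the moment, N m; "finger_gap": finger opening in m.
Only numpy, scipy, OpenCV 4.12 (cv2) and the standard library are available. Lean on these libraries where they do the work, as an engineer would, in place of code of your own. Each camera call takes 0.05 s, during which the arm holds its last target.

## Working session

There is one attempt and no reset: what is moved stays moved. The work goes in short steps, Python scripts to look and compute and a tool call to move; the robot and the scene stay as the last step left them, time stands still between calls to the robot, and variables do not carry over. Pictures are saved under pics/ and viewed, and the job is handed in when it is done.

Besides the shell and the picture viewer there is one more tool, called after "Request:" as a command line: name --argument value ..., lists and objects as JSON in quotes. step_arm: Moves the arm, as the interface text tells. Its arguments: {"type":"object","properties":{"claw":{"type":"array"},"slide":{"type":"array"},"dr":{"type":"array"},"squeeze":{"type":"number"}},"required":["claw","slide","dr"]}

```bash
mkdir -p pics
cat > h.py <<'E'
from cell import *
import numpy as np, cv2
from scipy.spatial.transform import Rotation as R
def snap(n,f):
    s=snapshot(n); cv2.imwrite('pics/'+f+'.png',cv2.cvtColor(s['pixels'],cv2.COLOR_RGB2BGR)); np.savez('pics/'+f+'.npz',**{k:np.asarray(v) for k,v in s.items()}); return s
def load(f): return dict(np.load('pics/'+f+'.npz'))
def cloud(s):
    K=s['camera_matrix'];d=s['depth'];v,u=np.mgrid[0:d.shape[0],0:d.shape[1]]
    p=np.stack([(u-K[0,2])/K[0,0]*d,(v-K[1,2])/K[1,1]*d,d],-1)
    M=cv2.Rodrigues(s['rvec'].ravel().astype(float))[0]
    return (p-s['tvec'].ravel())@M
def st():
    o=observe()
    for k,v in o.items(): print(k,np.round(v,4).tolist())
    print(np.round(R.from_quat(o['tcp_rot']).as_matrix(),3).tolist())
E
python3 - <<'E'
from h import *
st(); snap('top','top0'); snap('side','side0')
for n in('top0','side0'):
    s=load(n); print(s['camera_matrix'],s['rvec'],s['tvec'])
E
```

```text
clock 0.0
qpos [1.0655, 0.5921, 0.0483, 1.6099, -0.0333, 0.9427, -0.0337]
qvel [-0.0007, 0.0007, 0.0015, -0.0019, -0.0002, 0.0004, 0.0017]
tau [-0.0006, -54.8686, 1.5467, -19.8121, 0.0094, 0.0087, 0.0]
tool_pos [0.2898, -0.6636, 0.2301]
tcp_rot [-0.1448, 0.6929, -0.6914, 0.1444]
force [-0.4648, -0.391, -0.1632]
moment [0.0067, -0.0095, -0.0154]
finger_gap 0.0855
[[-0.916, -0.001, 0.4], [-0.4, 0.002, -0.916], [0.0, -1.0, -0.002]]
[[469.19090296   0.         258.99024363]
 [  0.         469.19090296 185.13122894]
 [  0.           0.           1.        ]] [ 2.12590039 -2.1902175   0.13915583] [0.00661461 0.61539513 1.11294338]
[[398.17805818   0.         258.74825738]
 [  0.         398.17805818 191.36758986]
 [  0.           0.           1.        ]] [ 0.1778487  -2.64029172  1.50649959] [0.59595933 0.11287615 0.69057881]
```

View pics/top0.png

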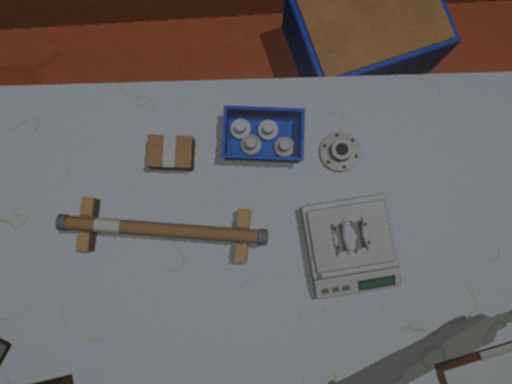

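View pics/side0.png

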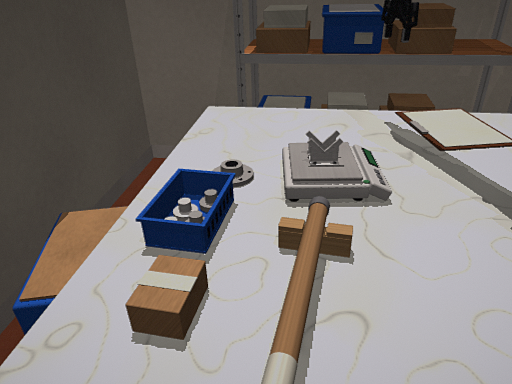

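The top view shows the tube from (63,222) to (262,237) on its bearers, and the cradle cheeks at about (336,238) and (365,234). Next I'll measure these in 3D.

Run:
```python
from h import *
s=load('top0'); P=cloud(s)
def at(u,v): return np.round(np.nanmedian(P[v-1:v+2,u-1:u+2].reshape(-1,3),0),4)
for n,q in dict(bench=(180,300),capL=(63,222),capR=(262,237),tube1=(150,229),tube2=(220,234),beL=(86,243),beR=(240,255),sc1=(318,215),sc2=(385,255),mid=(350,236)).items(): print(n,at(*q))
Z=P[...,2]; v,u=np.mgrid[0:384,0:512]
# tube top strip
m=(v>210)&(v<250)&(u>50)&(u<275)&(Z>0.068)
p=P[m]; print(len(p),p.min(0),p.max(0))
c=p[:,:2].mean(0); U,S,V=np.linalg.svd(p[:,:2]-c,full_matrices=False); d=V[0]; t=(p[:,:2]-c)@d
print('axis',d,np.degrees(np.arctan2(d[1],d[0])),'ends',c+d*t.min(),c+d*t.max(),'len',np.ptp(t),'mid',c+d*(t.min()+t.max())/2)
m=(v>200)&(v<275)&(u>310)&(u<395)&(Z>0.09)
p=P[m]; print('cradle',len(p),p.min(0),p.max(0))
for zz in (0.09,0.1,0.105,0.11,0.113): 
  q=P[m&(Z>zz)]; print(zz,len(q),q.mean(0))
# platform
m=(v>190)&(v<285)&(u>300)&(u<402)&(abs(Z-.058)<.004)
q=P[m]; r=cv2.minAreaRect((q[:,:2]*1000).astype(np.float32)); print('plat',r, np.median(q[:,2]))
img=cv2.imread('pics/top0.png')
cv2.imwrite('pics/c1.png',cv2.resize(img[190:290,295:410],None,fx=6,fy=6,interpolation=cv2.INTER_CUBIC))
cv2.imwrite('pics/c2.png',cv2.resize(img[190:270,50:275],None,fx=3.5,fy=3.5,interpolation=cv2.INTER_CUBIC))
```

```text
bench [ 0.341  0.191 -0.001]
capL [0.537  0.451  0.0752]
capR [ 0.488  -0.0149  0.0751]
tube1 [0.5147 0.2478 0.0728]
tube2 [0.4981 0.0834 0.0731]
beL [0.4867 0.4054 0.0503]
beR [0.4473 0.0388 0.0468]
sc1 [ 0.5366 -0.1507  0.0575]
sc2 [ 0.4372 -0.3052  0.0582]
mid [ 0.4844 -0.2237  0.063 ]
2183 [ 0.47146732 -0.02474416  0.06800224] [0.55209915 0.47282035 1.18113721]
axis [-0.10544152 -0.9944255 ] -96.05260528369318 ends [0.53905544 0.47166116] [ 0.48642158 -0.024732  ] len 0.49917580823686647 mid [0.51273851 0.22346458]
cradle 233 [ 0.44346869 -0.25356973  0.09007472] [ 0.52617304 -0.00559759  1.18113721]
0.09 233 [ 0.48390824 -0.20196114  0.21945541]
0.1 161 [ 0.48311801 -0.19148733  0.27532647]
0.105 124 [ 0.48289669 -0.1812838   0.32691128]
0.11 88 [ 0.48246454 -0.16329991  0.41658468]
0.113 53 [ 0.48065526 -0.12255207  0.61789497]
plat ((484.77783203125, -224.55804443359375), (149.73475646972656, 190.01319885253906), 7.496515274047852) 0.05756097150790708
```

View pics/c1.png

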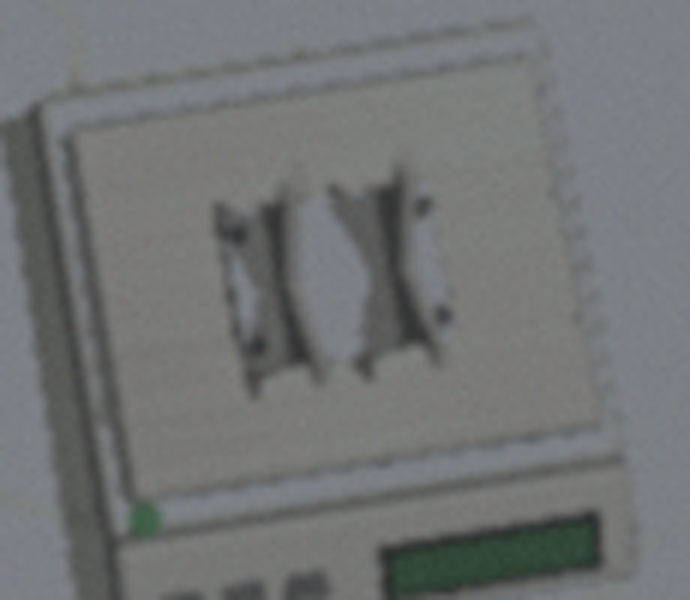

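View pics/c2.png

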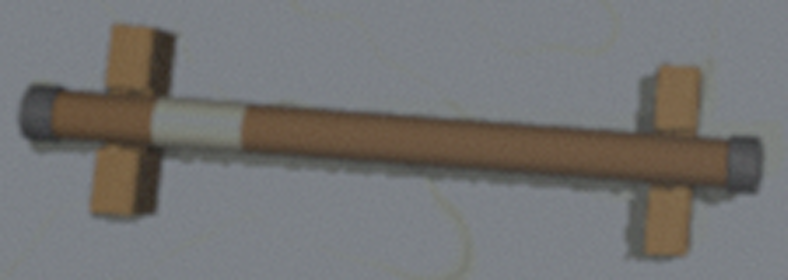

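```bash
cat >> h.py <<'E'
def plan(wps,rows,dec=2):
    """wps: list of (x,y,z,yaw of tool z axis [deg]); rows per leg. prints rows; shift first, then turn"""
    o=observe(); p=np.array(o['tool_pos']); r=R.from_quat(o['tcp_rot'])
    S=[];D=[]
    for (x,y,z,yaw),n in zip(wps,rows):
        a=np.radians(yaw); zt=np.array([np.cos(a),np.sin(a),0]); yt=np.array([0,0,-1.]); T=R.from_matrix(np.stack([np.cross(yt,zt),yt,zt],1))
        for k in range(n,0,-1):
            s=np.round(r.inv().apply((np.array([x,y,z])-p)/k)*100,dec)
            d=np.round((r.inv()*T).as_rotvec()/k,3)
            p=p+r.apply(s/100); r=r*R.from_rotvec(d); S.append((s+0.).tolist());D.append((d+0.).tolist())
    print(len(S),'"slide":',S,'\n"dr":',D, 'max',np.abs(S).max(),np.abs(D).max()); print('end',np.round(p,4))
E
python3 - <<'E'
from h import *
s=load('top0'); P=cloud(s); v,u=np.mgrid[0:384,0:512]
m=(v>210)&(v<250)&(u>45)&(u<280)&(P[...,2]>0.062)&(P[...,2]<0.085)
p=P[m]
ys=[];xs=[]
for y in np.arange(0.06,0.40,0.02):
    q=p[abs(p[:,1]-y)<.01]; 
    if len(q)>10: ys.append(y); xs.append((np.percentile(q[:,0],4)+np.percentile(q[:,0],96))/2)
f=np.polyfit(ys,xs,1); print('x=',f,'res',np.std(np.polyval(f,ys)-xs),'yaw',np.degrees(np.arctan(f[0])))
print('yrange',np.sort(p[:,1])[[0,3,10,-10,-3,-1]])
m=(v>200)&(v<275)&(u>310)&(u<395)&(P[...,2]>.1)&(P[...,2]<.125)
q=P[m]; r=cv2.minAreaRect((q[:,:2]*1000).astype(np.float32)); print('cradle>.1',r)
plan([(0.48,-0.2,0.23,-25),(0.512,0.223,0.15,-6)],[10,9],1)
E
```

```text
x= [0.10548457 0.48934826] res 0.0003341690156594168 yaw 6.021552870547405
yrange [-0.02705773 -0.02469463 -0.02417847  0.47006733  0.47130134  0.47282035]
cradle>.1 ((484.8475646972656, -224.59803771972656), (78.4303207397461, 50.93357849121094), 6.98782205581665)
19 "slide": [[-3.6, 0.0, -3.5], [-3.8, 0.0, -3.2], [-4.1, 0.0, -2.9], [-4.3, 0.0, -2.6], [-4.4, 0.0, -2.3], [-4.6, 0.0, -2.0], [-4.7, 0.0, -1.7], [-4.9, 0.0, -1.3], [-4.9, 0.0, -1.0], [-5.0, 0.1, -0.6], [-4.4, 0.9, -1.7], [-4.5, 0.9, -1.5], [-4.5, 0.9, -1.3], [-4.6, 0.9, -1.2], [-4.6, 0.9, -1.0], [-4.6, 0.9, -0.8], [-4.7, 0.9, -0.6], [-4.7, 0.8, -0.5], [-4.7, 0.9, -0.3]] 
"dr": [[0.0, -0.072, 0.0], [0.0, -0.072, 0.0], [0.0, -0.072, 0.0], [0.0, -0.072, 0.0], [0.0, -0.072, 0.0], [0.0, -0.073, 0.0], [0.0, -0.072, 0.0], [0.001, -0.073, 0.0], [0.0, -0.072, -0.001], [0.001, -0.073, 0.0], [0.0, -0.037, 0.0], [0.0, -0.037, 0.0], [0.0, -0.037, 0.0], [0.0, -0.037, 0.0], [0.0, -0.037, 0.0], [0.0, -0.037, 0.0], [0.0, -0.036, 0.0], [0.0, -0.037, 0.0], [0.0, -0.036, 0.0]] max 5.0 0.073
end [0.5123 0.2233 0.1499]
```

Request:
step_arm --claw '[0,0,0,0,0,0,0,0,0,0,0,0,0,0,0,0,0,0,0,0]' --slide '[[-3.6,0,-3.5],[-3.8,0,-3.2],[-4.1,0,-2.9],[-4.3,0,-2.6],[-4.4,0,-2.3],[-4.6,0,-2.0],[-4.7,0,-1.7],[-4.9,0,-1.3],[-4.9,0,-1.0],[-5.0,0.1,-0.6],[-4.4,0.9,-1.7],[-4.5,0.9,-1.5],[-4.5,0.9,-1.3],[-4.6,0.9,-1.2],[-4.6,0.9,-1.0],[-4.6,0.9,-0.8],[-4.7,0.9,-0.6],[-4.7,0.8,-0.5],[-4.7,0.9,-0.3],[0,0,0]]' --dr '[[0,-0.072,0],[0,-0.072,0],[0,-0.072,0],[0,-0.072,0],[0,-0.072,0],[0,-0.073,0],[0,-0.072,0],[0,-0.073,0],[0,-0.072,0],[0,-0.073,0],[0,-0.037,0],[0,-0.037,0],[0,-0.037,0],[0,-0.037,0],[0,-0.037,0],[0,-0.037,0],[0,-0.036,0],[0,-0.037,0],[0,-0.036,0],[0,0,0]]' --squeeze 60

```text
clock: 2.6
tool_pos: [0.512, 0.2279, 0.1498]
tcp_rot: [-0.474, 0.525, -0.523, 0.476]
force: [-0.4, -1.2, -0.2]
finger_gap: 0.0855
```

Run:
```python
from h import *
st(); snap('wrist','w1')
plan([(0.5128,0.2235,0.038,-6.02)],[7],2)
```

```text
clock 2.6
qpos [-0.2665, 0.5129, -0.3139, 2.0378, 0.2561, 0.6263, -0.8487]
qvel [0.0496, -0.0234, 0.0609, 0.0419, 0.0171, 0.0323, 0.0113]
tau [-1.0838, -43.4062, -3.1227, -14.3263, -0.0557, -0.1497, -0.0603]
tool_pos [0.512, 0.2279, 0.1498]
tcp_rot [-0.4743, 0.5248, -0.5228, 0.4757]
force [-0.3698, -1.1955, -0.1548]
moment [-0.0467, -0.0426, -0.0282]
finger_gap 0.0855
[[-0.097, -0.0, 0.995], [-0.995, 0.003, -0.097], [-0.003, -1.0, -0.001]]
7 "slide": [[0.02, 1.6, 0.02], [0.02, 1.6, 0.01], [0.01, 1.59, 0.02], [0.02, 1.6, 0.01], [0.01, 1.59, 0.02], [0.02, 1.6, 0.01], [0.01, 1.59, 0.01]] 
"dr": [[0.0, 0.001, 0.0], [0.0, 0.0, 0.0], [0.0, 0.001, 0.0], [0.0, 0.0, 0.0], [0.0, 0.001, 0.0], [0.001, 0.0, 0.0], [0.0, 0.001, 0.0]] max 1.6 0.001
end [0.5128 0.2235 0.038 ]
```

View pics/w1.png

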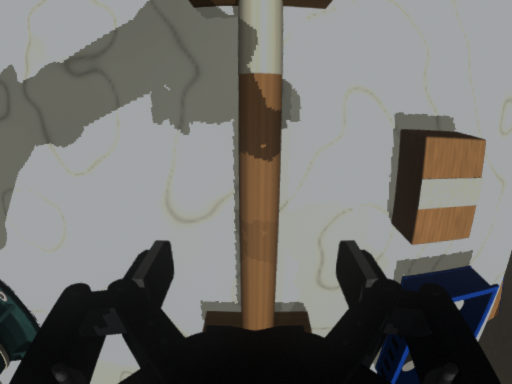

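Request:
step_arm --claw '[0,0,0,0,0,0,1,1,1,1,1,1]' --slide '[[0,2.5,0.05],[0,2.5,0],[0,2.5,0],[0,2.0,0],[0,1.2,0],[0,0.5,0],[0,0,0],[0,0,0],[0,0,0],[0,0,0],[0,0,0],[0,0,0]]' --dr '[[0,0,0],[0,0,0],[0,0,0],[0,0,0],[0,0,0],[0,0,0],[0,0,0],[0,0,0],[0,0,0],[0,0,0],[0,0,0],[0,0,0]]' --squeeze 60

```text
clock: 4.15
tool_pos: [0.5139, 0.2227, 0.0392]
tcp_rot: [0.473, -0.525, 0.526, -0.474]
force: [0.3, -0.7, 5.2]
finger_gap: 0.0323
```

Run:
```python
from h import *
st()
```

```text
clock 4.15
qpos [-0.3362, 0.6824, -0.2134, 2.0898, 0.35, 0.4011, -0.932]
qvel [0.0001, -0.0003, -0.0012, 0.0004, -0.0007, 0.0007, -0.0001]
tau [-0.2839, -45.2391, -1.9177, -8.3989, 0.0258, -0.188, 0.0447]
tool_pos [0.5139, 0.2227, 0.0392]
tcp_rot [0.4725, -0.5254, 0.5258, -0.4735]
force [0.3172, -0.7243, 5.1583]
moment [-0.1511, 0.0567, -0.0094]
finger_gap 0.0323
[[-0.105, 0.002, 0.994], [-0.994, 0.0, -0.105], [-0.001, -1.0, 0.001]]
```

Request:
step_arm --claw '[1,1,1,1,1]' --slide '[[0,-0.1,0],[0,-0.1,0],[0,-0.1,0],[0,0,0],[0,0,0]]' --dr '[[0,0,0],[0,0,0],[0,0,0],[0,0,0],[0,0,0]]'

```text
clock: 4.78
tool_pos: [0.5132, 0.2226, 0.0412]
tcp_rot: [-0.473, 0.526, -0.525, 0.473]
force: [1.0, 2.1, -4.3]
finger_gap: 0.0324
```

Run:
```python
from h import *
st()
```

```text
clock 4.775
qpos [-0.334, 0.6791, -0.2165, 2.0897, 0.3479, 0.4063, -0.9301]
qvel [-0.0007, -0.0005, 0.0003, 0.0025, -0.0005, 0.0004, 0.0008]
tau [0.2233, -50.1043, -1.842, -8.557, 0.1712, 0.4604, 0.2121]
tool_pos [0.5132, 0.2226, 0.0412]
tcp_rot [-0.4731, 0.5256, -0.5255, 0.4731]
force [1.0113, 2.0519, -4.3095]
moment [0.2349, -0.288, -0.2438]
finger_gap 0.0324
[[-0.105, -0.0, 0.994], [-0.994, 0.0, -0.105], [-0.0, -1.0, -0.0]]
```

Request:
step_arm --claw '[1,1,1,1,1]' --slide '[[0,-0.1,0],[0,-0.1,0],[0,-0.1,0],[0,0,0],[0,0,0]]' --dr '[[0,0,0],[0,0,0],[0,0,0],[0,0,0],[0,0,0]]'

```text
clock: 5.4
tool_pos: [0.5128, 0.2222, 0.0442]
tcp_rot: [-0.474, 0.525, -0.525, 0.473]
force: [-0.5, 0.8, -5.4]
finger_gap: 0.0323
```

Run:
```python
from h import *
st(); snap('side','side1')
i=cv2.imread('pics/side1.png'); cv2.imwrite('pics/c3.png',cv2.resize(i[180:384,200:400],None,fx=3.5,fy=2.9))
```

```text
clock 5.4
qpos [-0.3317, 0.6741, -0.2195, 2.0894, 0.346, 0.4129, -0.9279]
qvel [-0.0007, -0.0013, 0.001, 0.0002, -0.0001, -0.0002, 0.0009]
tau [0.4882, -50.7861, -1.7676, -9.6622, 0.0289, 0.0739, 0.0294]
tool_pos [0.5128, 0.2222, 0.0442]
tcp_rot [-0.4735, 0.5255, -0.5254, 0.4728]
force [-0.4831, 0.7958, -5.3847]
moment [-0.0629, -0.0216, -0.0555]
finger_gap 0.0323
[[-0.104, -0.001, 0.995], [-0.995, -0.001, -0.104], [0.001, -1.0, -0.001]]
```

View pics/side1.png

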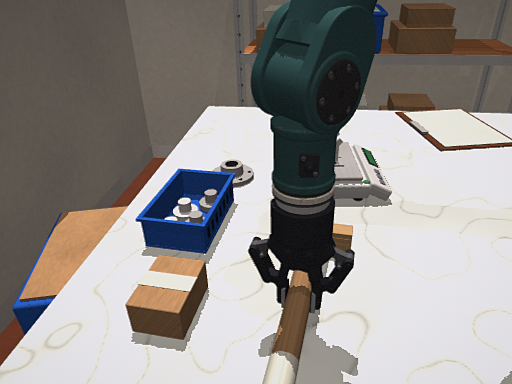

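```bash
cat >> h.py <<'E'
def tilt(s,label=''):
    # slope of tube top along its length, from top camera
    P=cloud(s); p=P.reshape(-1,3)
    ax=np.array([0.1049,0.9945]); n=np.array([0.9945,-0.1049]); q=p[:,:2]-[0.5129,0.2235]
    t=q@ax; w=q@n
    ts=[];zs=[]
    for c in np.arange(-0.235,0.24,0.01):
        m=(abs(t-c)<.005)&(abs(w)<.006)&(p[:,2]>.055)&(p[:,2]<.12)
        if m.sum()>8 : ts.append(c);zs.append(np.median(p[m,2]))
    ts=np.array(ts);zs=np.array(zs)
    for c,z in zip(ts,zs): print('%.3f:%.1f'%(c,z*1e3),end=' ')
    print(label)
    return ts,zs
E
python3 - <<'E'
from h import *
tilt(load('top0'),'start'); s=snap('top','top1'); tilt(s,'now'); st()
E
```

```text
-0.235:74.8 -0.225:73.3 -0.215:72.4 -0.205:73.1 -0.195:72.9 -0.185:71.3 -0.175:72.1 -0.165:72.7 -0.155:72.7 -0.145:73.1 -0.135:72.6 -0.125:73.2 -0.115:72.0 -0.105:72.3 -0.095:72.9 -0.085:71.9 -0.075:73.0 -0.065:72.6 -0.055:72.3 -0.045:72.4 -0.035:72.3 -0.025:73.1 -0.015:73.3 -0.005:73.3 0.005:73.5 0.015:72.8 0.025:72.4 0.035:72.5 0.045:73.0 0.055:72.0 0.065:72.7 0.075:72.3 0.085:72.0 0.095:71.8 0.105:72.2 0.115:73.0 0.125:72.9 0.135:72.6 0.145:74.2 0.155:73.3 0.165:72.7 0.175:73.7 0.185:72.7 0.195:71.7 0.205:73.2 0.215:72.1 0.225:72.6 0.235:75.2 start
-0.235:85.8 -0.225:83.8 -0.215:82.8 -0.205:82.3 -0.195:81.6 -0.185:81.4 -0.175:81.7 -0.165:80.7 -0.155:81.7 -0.145:81.0 -0.135:80.7 -0.125:80.8 -0.115:78.6 -0.105:79.7 -0.095:79.8 -0.085:79.8 -0.075:78.6 -0.065:78.7 -0.055:78.7 -0.045:78.2 -0.035:78.6 -0.025:78.2 0.155:74.4 0.165:73.9 0.175:73.3 0.185:73.9 0.195:72.9 0.205:71.9 0.215:72.9 0.225:72.6 0.235:73.7 now
clock 5.5
qpos [-0.3318, 0.6741, -0.2195, 2.0894, 0.346, 0.4128, -0.9279]
qvel [0.0004, -0.0005, -0.0, 0.0001, 0.0003, -0.0, -0.0001]
tau [0.4777, -50.8027, -1.7784, -9.7661, 0.0127, 0.0281, 0.0094]
tool_pos [0.5128, 0.2222, 0.0442]
tcp_rot [-0.4735, 0.5255, -0.5254, 0.4729]
force [0.2021, 1.2006, -3.6773]
moment [-0.1116, 0.0349, -0.0521]
finger_gap 0.0324
[[-0.104, -0.001, 0.995], [-0.995, -0.001, -0.104], [0.001, -1.0, -0.001]]
```

View pics/top1.png

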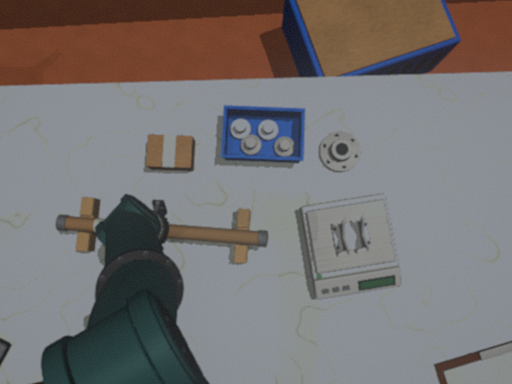

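The pads act as a hinge. The +y end (t=+0.19) stayed on its bearer and the −y end rose 10 mm (1.3°), so the balance point is towards +y. I'll lower it and regrip about 60 mm further along.

Request:
step_arm --claw '[1,1,1,0.3,0.3,0.3,0.3,0.3,0.3,1,1,1,1]' --slide '[[0,0.2,0],[0,0.2,0],[0,0.1,0],[0,0,0],[0,0,0],[0,0,0],[-2,0,0],[-3,0,0],[-1,0,0],[0,0,0],[0,0,0],[0,0,0],[0,0,0]]' --dr '[[0,0,0],[0,0,0],[0,0,0],[0,0,0],[0,0,0],[0,0,0],[0,0,0],[0,0,0],[0,0,0],[0,0,0],[0,0,0],[0,0,0],[0,0,0]]'

```text
clock: 7.12
tool_pos: [0.5194, 0.2818, 0.0394]
tcp_rot: [-0.473, 0.526, -0.526, 0.473]
force: [-0.4, 0.9, 2.7]
finger_gap: 0.0323
```

Run:
```python
from h import *
st()
```

```text
clock 7.125
qpos [-0.4202, 0.7046, -0.2168, 2.019, 0.3255, 0.4506, -0.9868]
qvel [0.0002, -0.0006, 0.0008, -0.002, 0.0003, 0.0034, -0.0029]
tau [1.0023, -49.3809, -0.9513, -9.8135, 0.1682, 0.0926, -0.0463]
tool_pos [0.5194, 0.2818, 0.0394]
tcp_rot [-0.473, 0.5257, -0.5256, 0.4729]
force [-0.3511, 0.8537, 2.6674]
moment [0.2055, 0.2154, 0.0556]
finger_gap 0.0323
[[-0.105, -0.0, 0.994], [-0.994, -0.0, -0.105], [0.0, -1.0, -0.0]]
```

Request:
step_arm --claw '[1,1,1,1,1]' --slide '[[0,-0.1,0],[0,-0.2,0],[0,-0.2,0],[0,0,0],[0,0,0]]' --dr '[[0,0,0],[0,0,0],[0,0,0],[0,0,0],[0,0,0]]'

```text
clock: 7.75
tool_pos: [0.5189, 0.2811, 0.0438]
tcp_rot: [0.474, -0.525, 0.526, -0.472]
force: [0.2, -0.2, -7.3]
finger_gap: 0.0327
```

Run:
```python
from h import *
st();F=[observe()['force']]
s=snap('top','top2'); tilt(s,'now');F.append(observe()['force'])
snap('side','side2');F.append(observe()['force']);print(F)
```

```text
clock 7.75
qpos [-0.4176, 0.6977, -0.2202, 2.0182, 0.3227, 0.4606, -0.984]
qvel [-0.0023, 0.0001, -0.0027, -0.0035, -0.0026, -0.0048, 0.0011]
tau [-0.0589, -54.747, -2.6767, -11.9777, -0.0933, -0.3342, -0.0053]
tool_pos [0.5189, 0.2811, 0.0438]
tcp_rot [0.4738, -0.5255, 0.5257, -0.4722]
force [0.1759, -0.1844, -7.2952]
moment [-0.4232, 0.0313, 0.046]
finger_gap 0.0327
[[-0.105, -0.001, 0.994], [-0.994, -0.002, -0.105], [0.002, -1.0, -0.001]]
-0.235:87.2 -0.225:85.9 -0.215:85.7 -0.205:85.7 -0.195:84.5 -0.185:84.4 -0.175:83.7 -0.165:84.1 -0.155:83.0 -0.145:82.5 -0.135:83.5 -0.125:82.3 -0.115:81.9 -0.105:81.6 -0.095:81.7 -0.085:80.3 -0.075:80.7 -0.065:80.6 -0.055:80.6 -0.045:80.7 -0.035:79.7 -0.025:79.1 -0.015:79.2 -0.005:79.0 0.005:79.4 0.015:78.7 0.025:77.8 0.035:77.9 0.045:76.9 0.235:73.6 now
[array([ 0.17587084, -0.1843879 , -7.2952371 ]), array([ 0.23911676, -0.13093892, -7.07459627]), array([-0.56591748,  0.42080981, -7.31347177])]
```

Still tilted the same way. The force is 7.2 N and the moment puts the resultant about 58 mm further towards +y, so b ≈ 0.115. I'll regrip there.

Request:
step_arm --claw '[1,1,1,0.3,0.3,0.3,0.3,0.3,0.3,1,1,1,1]' --slide '[[0,0.2,0],[0,0.2,0],[0,0.1,0],[0,0,0],[0,0,0],[0,0,0],[-2,0,0],[-2.4,0,0],[-1,0,0],[0,0,0],[0,0,0],[0,0,0],[0,0,0]]' --dr '[[0,0,0],[0,0,0],[0,0,0],[0,0,0],[0,0,0],[0,0,0],[0,0,0],[0,0,0],[0,0,0],[0,0,0],[0,0,0],[0,0,0],[0,0,0]]'

```text
clock: 9.48
tool_pos: [0.5251, 0.3361, 0.0394]
tcp_rot: [-0.473, 0.526, -0.525, 0.473]
force: [-0.0, 3.4, 0.8]
finger_gap: 0.0321
```

Request:
step_arm --claw '[1,1,1,1,1]' --slide '[[0,-0.1,0],[0,-0.2,0],[0,-0.2,0],[0,0,0],[0,0,0]]' --dr '[[0,0,0],[0,0,0],[0,0,0],[0,0,0],[0,0,0]]'

```text
clock: 10.1
tool_pos: [0.525, 0.3356, 0.0441]
tcp_rot: [0.473, -0.526, 0.526, -0.473]
force: [-0.3, 0.0, -7.9]
finger_gap: 0.0322
```

Run:
```python
from h import *
st();F=[observe()]
s=snap('top','top3'); tilt(s,'now');F.append(observe())
snap('side','side3');F.append(observe())
for f in F: print(f['force'],f['moment'])
```

```text
clock 10.1
qpos [-0.4876, 0.7226, -0.222, 1.9437, 0.3042, 0.5079, -1.0282]
qvel [-0.0011, 0.0006, -0.0023, -0.0019, -0.0005, -0.0009, 0.0003]
tau [0.0636, -57.2103, -2.6168, -12.9189, 0.0054, -0.003, -0.0001]
tool_pos [0.525, 0.3356, 0.0441]
tcp_rot [0.4732, -0.5256, 0.5256, -0.4729]
force [-0.3356, 0.04, -7.928]
moment [-0.0055, 0.0173, -0.0037]
finger_gap 0.0322
[[-0.105, -0.0, 0.994], [-0.994, -0.0, -0.105], [0.0, -1.0, -0.0]]
-0.235:79.2 -0.225:78.1 -0.215:78.2 -0.205:77.9 -0.195:78.1 -0.185:76.9 -0.175:77.0 -0.165:77.4 -0.155:76.2 -0.145:78.2 -0.135:76.9 -0.125:77.7 -0.115:76.5 -0.105:79.1 -0.095:78.1 -0.085:77.3 -0.075:77.2 -0.065:76.7 -0.055:77.7 -0.045:77.1 -0.035:77.2 -0.025:76.6 -0.015:77.4 -0.005:76.3 0.005:77.6 0.015:76.4 0.025:77.4 0.035:76.4 0.045:77.4 0.055:76.5 0.065:77.7 0.075:77.6 0.085:76.6 0.095:76.6 0.105:77.6 now
[-0.33560662  0.03997689 -7.92796089] [-0.00548593  0.01731073 -0.00367737]
[-0.52303473  1.35031215 -7.27858766] [ 0.01220514  0.00345541 -0.04783135]
[ 0.29797928 -0.26709576 -7.23550929] [ 0.0229072  -0.00454679  0.05019935]
```

View pics/side3.png

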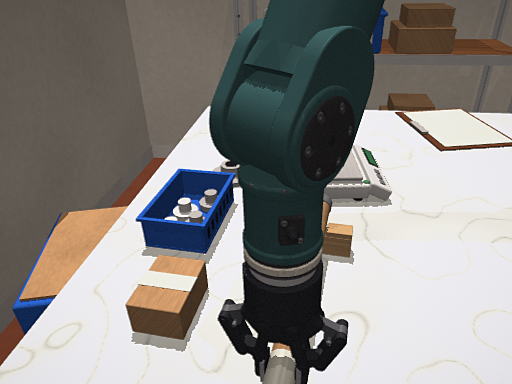

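Level, clear of both bearers, with moment ≈ 0. The balance point is at t ≈ 0.113 and the weight about 7.4 N. I'll raise it to 1.5 cm to confirm.

Request:
step_arm --claw '[1,1,1,1,1,1]' --slide '[[0,-0.3,0],[0,-0.4,0],[0,-0.3,0],[0,0,0],[0,0,0],[0,0,0]]' --dr '[[0,0,0],[0,0,0],[0,0,0],[0,0,0],[0,0,0],[0,0,0]]'

```text
clock: 10.95
tool_pos: [0.525, 0.3357, 0.0541]
tcp_rot: [-0.473, 0.526, -0.526, 0.473]
force: [-1.5, -0.6, -6.6]
finger_gap: 0.0321
```

Run:
```python
from h import *
st();s=snap('top','top4'); ts,zs=tilt(s,'now'); m=(ts<.11)&(ts>-.23);print('slope deg',np.degrees(np.polyfit(ts[m],zs[m],1)[0])); o=observe(); print(o['force'],o['moment'])
p=cloud(s).reshape(-1,3); d=p[:,:2]-[0.5129,0.2235]; t=d@[0.1049,0.9945]; w=d@[0.9945,-0.1049]
k=(abs(w)<.02)&(p[:,2]>.075)&(p[:,2]<.12)&(t<-.2); print('min t',np.sort(t[k])[:4])
# tool at balance -> cradle
plan([(0.525,0.336,0.2,-6),(0.56,0.06,0.2,0),(0.4848,-0.2246,0.2,7.2)],[6,8,8],1)
```

```text
clock 10.95
qpos [-0.4828, 0.708, -0.2289, 1.941, 0.2986, 0.5255, -1.0232]
qvel [-0.0014, 0.0019, 0.0008, -0.0021, 0.0007, -0.0005, 0.0013]
tau [0.0046, -56.9606, -2.7368, -13.4059, 0.003, -0.0118, 0.0]
tool_pos [0.525, 0.3357, 0.0541]
tcp_rot [-0.4732, 0.5256, -0.5255, 0.4729]
force [-1.451, -0.5709, -6.5893]
moment [-0.0549, -0.05, 0.0359]
finger_gap 0.0321
[[-0.105, -0.0, 0.994], [-0.994, -0.0, -0.105], [0.0, -1.0, -0.0]]
-0.235:89.0 -0.225:86.8 -0.215:87.9 -0.205:87.2 -0.195:87.8 -0.185:88.2 -0.175:87.7 -0.165:86.9 -0.155:87.2 -0.145:88.0 -0.135:88.5 -0.125:86.5 -0.115:87.2 -0.105:86.8 -0.095:86.7 -0.085:87.3 -0.075:87.8 -0.065:87.0 -0.055:86.2 -0.045:87.9 -0.035:86.6 -0.025:87.7 -0.015:87.6 -0.005:87.3 0.005:87.3 0.015:87.5 0.025:87.9 0.035:87.0 0.045:87.0 0.055:86.2 0.065:87.9 0.075:86.9 0.085:86.7 0.095:86.3 0.105:87.9 now
slope deg -0.08197198996282166
[ 0.25371405 -0.19823409 -7.73384018] [ 0.01623893 -0.00322773 -0.00581139]
min t [-0.48101019 -0.48099653 -0.48045596 -0.47959025]
22 "slide": [[0.0, -2.4, 0.0], [0.0, -2.4, 0.0], [0.0, -2.4, 0.0], [0.0, -2.5, 0.0], [0.0, -2.4, 0.0], [0.0, -2.5, 0.0], [3.4, 0.0, 0.8], [3.4, 0.0, 0.8], [3.4, 0.0, 0.7], [3.4, 0.0, 0.7], [3.4, 0.0, 0.6], [3.4, 0.0, 0.6], [3.5, 0.0, 0.5], [3.4, 0.0, 0.4], [3.6, 0.0, -0.9], [3.5, 0.0, -1.0], [3.5, 0.0, -1.1], [3.5, 0.0, -1.1], [3.5, 0.0, -1.2], [3.5, 0.0, -1.2], [3.5, 0.0, -1.3], [3.4, 0.0, -1.3]] 
"dr": [[0.0, 0.0, 0.0], [0.0, 0.0, 0.0], [0.0, 0.0, 0.0], [0.0, 0.0, 0.0], [0.0, 0.0, 0.0], [0.0, 0.0, 0.0], [0.0, -0.013, 0.0], [0.0, -0.013, 0.0], [0.0, -0.013, 0.0], [0.0, -0.013, 0.0], [0.0, -0.013, 0.0], [0.0, -0.013, 0.0], [0.0, -0.013, 0.0], [0.0, -0.014, 0.0], [0.0, -0.016, 0.0], [0.0, -0.016, 0.0], [0.0, -0.016, 0.0], [0.0, -0.016, 0.0], [0.0, -0.015, 0.0], [0.0, -0.016, 0.0], [0.0, -0.015, 0.0], [0.0, -0.016, 0.0]] max 3.6 0.016
end [ 0.4844 -0.2247  0.2003]
```

Request:
step_arm --claw '[1,1,1,1,1,1,1,1,1,1]' --slide '[[0,-0.6,0],[0,-1.2,0],[0,-1.8,0],[0,-2,0],[0,-2,0],[0,-1.8,0],[0,-1.2,0],[0,-0.8,0],[0,-0.2,0],[0,0,0]]' --dr '[[0,0,0],[0,0,0],[0,0,0],[0,0,0],[0,0,0],[0,0,0],[0,0,0],[0,0,0],[0,0,0],[0,0,0]]'

```text
clock: 12.25
tool_pos: [0.5248, 0.3356, 0.1698]
tcp_rot: [-0.473, 0.526, -0.526, 0.473]
force: [-0.9, -0.5, -6.3]
finger_gap: 0.0322
```

Request:
step_arm --claw '[1,1,1,1,1,1,1,1,1,1,1,1,1,1]' --slide '[[0.8,0,0.2],[1.6,0,0.4],[2.2,0,0.5],[2.2,0,0.5],[2.2,0,0.5],[2.2,0,0.5],[2.2,0,0.5],[2.2,0,0.4],[2.2,0,0.4],[2.2,0,0.4],[2.2,0,0.4],[2.2,0,0.4],[2.2,0,0],[2.2,0,-0.4]]' --dr '[[0,-0.004,0],[0,-0.008,0],[0,-0.008,0],[0,-0.008,0],[0,-0.008,0],[0,-0.008,0],[0,-0.008,0],[0,-0.008,0],[0,-0.008,0],[0,-0.008,0],[0,-0.008,0],[0,-0.008,0],[0,-0.008,0],[0,-0.008,0]]'

```text
clock: 14.0
tool_pos: [0.5566, 0.0425, 0.1702]
tcp_rot: [0.501, -0.499, 0.5, -0.5]
force: [0.0, 0.3, -6.2]
finger_gap: 0.0322
```

Run:
```python
from h import *
st()
plan([(0.4848,-0.2246,0.17,7.2)],[15],2)
```

```text
clock 14.0
qpos [0.0883, 0.4827, -0.3314, 2.0275, 0.2474, 0.6693, -0.4014]
qvel [0.3241, -0.0546, -0.0231, 0.1167, 0.0066, -0.0498, 0.3417]
tau [-1.7953, -46.8441, -3.0563, -16.9446, -0.0105, 0.0285, -0.2261]
tool_pos [0.5566, 0.0425, 0.1702]
tcp_rot [0.5007, -0.4993, 0.4998, -0.5002]
force [0.0239, 0.2708, -6.1978]
moment [0.0226, -0.002, 0.0183]
finger_gap 0.0322
[[0.002, -0.0, 1.0], [-1.0, -0.001, 0.002], [0.001, -1.0, -0.0]]
15 "slide": [[1.78, 0.0, -0.48], [1.78, 0.0, -0.5], [1.77, 0.0, -0.51], [1.77, 0.0, -0.52], [1.76, 0.0, -0.54], [1.76, 0.0, -0.55], [1.75, 0.01, -0.57], [1.75, 0.0, -0.58], [1.75, 0.01, -0.59], [1.74, 0.0, -0.61], [1.73, 0.01, -0.62], [1.73, 0.0, -0.64], [1.73, 0.01, -0.66], [1.72, 0.0, -0.67], [1.71, 0.01, -0.68]] 
"dr": [[0.0, -0.008, 0.0], [0.0, -0.008, 0.0], [0.0, -0.008, 0.0], [0.0, -0.008, 0.0], [0.0, -0.008, 0.0], [0.0, -0.008, 0.0], [0.0, -0.008, 0.0], [0.0, -0.008, 0.0], [0.0, -0.009, 0.0], [0.0, -0.008, 0.0], [0.0, -0.009, 0.0], [0.0, -0.008, 0.0], [0.0, -0.009, 0.0], [0.0, -0.008, 0.0], [0.0, -0.009, 0.001]] max 1.78 0.009
end [ 0.4848 -0.2246  0.17  ]
```

Request:
step_arm --claw '[1,1,1,1,1,1,1,1,1,1,1,1,1,1,1,1,1,1]' --slide '[[2,0,-0.5],[2,0,-0.5],[2,0,-0.6],[2,0,-0.6],[2,0,-0.6],[2,0,-0.6],[2,0,-0.6],[2,0,-0.6],[2,0,-0.7],[2,0,-0.7],[1.8,0,-0.7],[1.4,0,-0.7],[1.0,0,-0.6],[0.6,0,-0.4],[0.3,0,-0.2],[0,0,0],[0,0,0],[0,0,0]]' --dr '[[0,-0.008,0],[0,-0.008,0],[0,-0.008,0],[0,-0.008,0],[0,-0.008,0],[0,-0.008,0],[0,-0.008,0],[0,-0.01,0],[0,-0.01,0],[0,-0.01,0],[0,-0.01,0],[0,-0.01,0],[0,-0.008,0],[0,-0.006,0],[0,-0.003,0],[0,0,0],[0,0,0],[0,0,0]]'

```text
clock: 16.25
tool_pos: [0.4842, -0.21, 0.1703]
tcp_rot: [-0.531, 0.467, -0.467, 0.531]
force: [-0.2, 0.2, -7.7]
finger_gap: 0.0323
```

Run:
```python
from h import *
st()
plan([(0.4848,-0.2246,0.17,7.2)],[2],2)
s=snap('top','top5');snap('wrist','w5');snap('side','side5')
P=cloud(s).reshape(-1,3); 
g=observe()['tool_pos']; ax=np.array([-0.1253,0.9921]);n=np.array([.9921,.1253])
d=P[:,:2]-np.array(g[:2]); t=d@ax;w=d@n; m=(P[:,2]>.14)&(P[:,2]<.24)&(abs(w)<.03)&(abs(t)>.05)&(abs(t)<.4)
for c in np.arange(-.37,.16,.02):
    k=m&(abs(t-c)<.01)
    if k.sum()>15: print('%.2f w %.1f z %.1f n%d'%(c,1e3*(np.percentile(w[k],4)+np.percentile(w[k],96))/2,np.percentile(P[k,2],90)*1e3,k.sum()))
```

```text
clock 16.25
qpos [0.6018, 0.4532, -0.3668, 2.0913, 0.2656, 0.6404, 0.1815]
qvel [0.002, 0.002, 0.0033, 0.0, 0.0009, 0.0017, 0.0009]
tau [0.051, -44.3578, -3.0717, -16.0852, -0.0002, 0.0042, -0.0003]
tool_pos [0.4842, -0.21, 0.1703]
tcp_rot [-0.5306, 0.4672, -0.4673, 0.5308]
force [-0.2247, 0.2026, -7.699]
moment [-0.0, -0.0086, 0.0237]
finger_gap 0.0323
[[0.127, 0.0, 0.992], [-0.992, 0.0, 0.127], [-0.0, -1.0, 0.0]]
2 "slide": [[0.73, 0.02, -0.06], [0.72, 0.01, -0.07]] 
"dr": [[0.0, 0.001, 0.0], [0.0, 0.0, 0.0]] max 0.73 0.001
end [ 0.4848 -0.2246  0.17  ]
-0.33 w -2.0 z 204.2 n74
-0.31 w -2.5 z 205.1 n154
-0.29 w -1.9 z 204.7 n150
-0.27 w -2.3 z 204.1 n153
-0.25 w -2.3 z 204.3 n152
-0.23 w -2.0 z 205.2 n151
-0.21 w -2.2 z 204.7 n157
-0.19 w -1.7 z 204.7 n157
-0.17 w -1.7 z 205.0 n138
0.05 w -1.5 z 205.4 n81
0.07 w -1.2 z 204.6 n153
0.09 w -1.5 z 204.7 n157
0.11 w -1.4 z 205.7 n157
0.13 w -1.2 z 206.6 n174
```

View pics/w5.png

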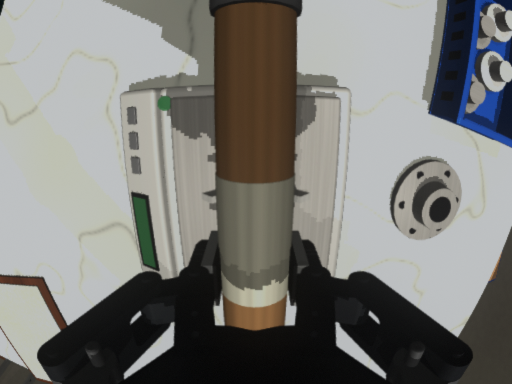

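View pics/side5.png

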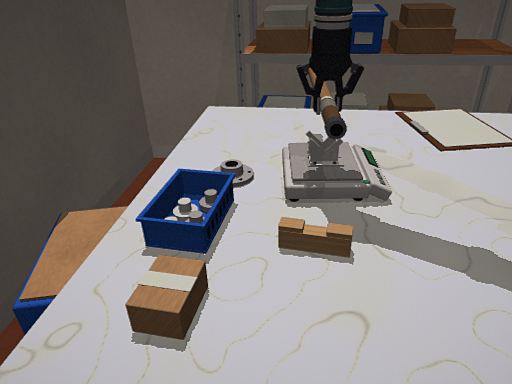

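Level at the cradle. I'll shift 14.5 mm along the cradle axis and descend to about 5 mm above contact.

Request:
step_arm --claw '[1,1,1,1,1,1,1,1,1,1,1,1,1,1,1]' --slide '[[0.4,0,0],[0.6,0,0],[0.4,0,0],[0,0,0],[0,0.5,0],[0,1,0],[0,1.2,0],[0,1.2,0],[0,1.1,0],[0,0.8,0],[0,0.5,0],[0,0.3,0],[0,0.2,0],[0,0,0],[0,0,0]]' --dr '[[0,0,0],[0,0,0],[0,0,0],[0,0,0],[0,0,0],[0,0,0],[0,0,0],[0,0,0],[0,0,0],[0,0,0],[0,0,0],[0,0,0],[0,0,0],[0,0,0],[0,0,0]]'

```text
clock: 18.27
tool_pos: [0.4859, -0.2246, 0.1025]
tcp_rot: [-0.53, 0.467, -0.468, 0.531]
force: [0.0, 0.5, -7.0]
finger_gap: 0.0326
```

Run:
```python
from h import *
st(); snap('wrist','w6')
```

```text
clock 18.275
qpos [0.5727, 0.5634, -0.3039, 2.119, 0.3377, 0.5037, 0.1412]
qvel [0.0014, -0.0011, -0.0011, 0.0012, -0.0002, 0.0001, -0.0012]
tau [-0.0121, -47.8306, -2.9079, -12.6854, -0.0003, 0.0062, -0.0001]
tool_pos [0.4859, -0.2246, 0.1025]
tcp_rot [-0.5304, 0.4674, -0.4677, 0.5305]
force [0.0274, 0.4513, -6.9776]
moment [-0.0413, -0.0769, 0.0277]
finger_gap 0.0326
[[0.126, 0.0, 0.992], [-0.992, -0.0, 0.126], [0.0, -1.0, 0.0]]
```

View pics/w6.png

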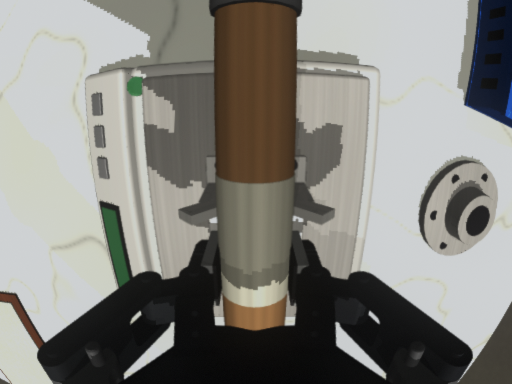

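Request:
step_arm --claw '[1,1,1,1,1,1,1,1]' --slide '[[0,0.15,0],[0,0.2,0],[0,0.2,0],[0,0.15,0],[0,0.1,0],[0,0.1,0],[0,0,0],[0,0,0]]' --dr '[[0,0,0],[0,0,0],[0,0,0],[0,0,0],[0,0,0],[0,0,0],[0,0,0],[0,0,0]]'

```text
clock: 19.32
tool_pos: [0.4863, -0.2245, 0.0935]
tcp_rot: [-0.53, 0.467, -0.468, 0.531]
force: [2.1, 1.0, -5.4]
finger_gap: 0.0321
```

Request:
step_arm --claw '[1,1,1]' --slide '[[0,0.05,0],[0,0.05,0],[0,0,0]]' --dr '[[0,0,0],[0,0,0],[0,0,0]]'

```text
clock: 19.7
tool_pos: [0.4864, -0.2245, 0.0926]
tcp_rot: [-0.53, 0.467, -0.468, 0.531]
force: [1.4, 0.3, -3.0]
finger_gap: 0.0323
```

Request:
step_arm --claw '[1,1,1,1]' --slide '[[0,0.05,0],[0,0.05,0],[0,0,0],[0,0,0]]' --dr '[[0,0,0],[0,0,0],[0,0,0],[0,0,0]]'

```text
clock: 20.2
tool_pos: [0.4867, -0.2245, 0.0917]
tcp_rot: [-0.53, 0.467, -0.468, 0.531]
force: [3.2, 0.2, -0.3]
finger_gap: 0.0323
```

Run:
```python
from h import *
st(); snap('wrist','w7'); s=snap('side','side7');o=observe();print(o['force'],o['moment'])
i=cv2.imread('pics/side7.png'); cv2.imwrite('pics/c7.png',cv2.resize(i[40:220,240:420],None,fx=3.3,fy=3.3,interpolation=cv2.INTER_CUBIC))
```

```text
clock 20.2
qpos [0.563, 0.581, -0.2921, 2.1237, 0.3488, 0.4796, 0.1311]
qvel [-0.0005, 0.0001, -0.0013, 0.0021, -0.0007, -0.0001, 0.0004]
tau [1.0305, -44.2307, -1.4716, -9.0335, 0.0586, 0.785, -0.0185]
tool_pos [0.4867, -0.2245, 0.0917]
tcp_rot [-0.5302, 0.4669, -0.468, 0.5309]
force [3.2261, 0.2121, -0.3087]
moment [0.0324, -0.5281, 0.0395]
finger_gap 0.0323
[[0.126, 0.002, 0.992], [-0.992, -0.0, 0.126], [0.001, -1.0, 0.002]]
[ 2.44622     1.31594504 -0.10521042] [ 0.09367835 -0.55627054 -0.0106704 ]
```

View pics/c7.png

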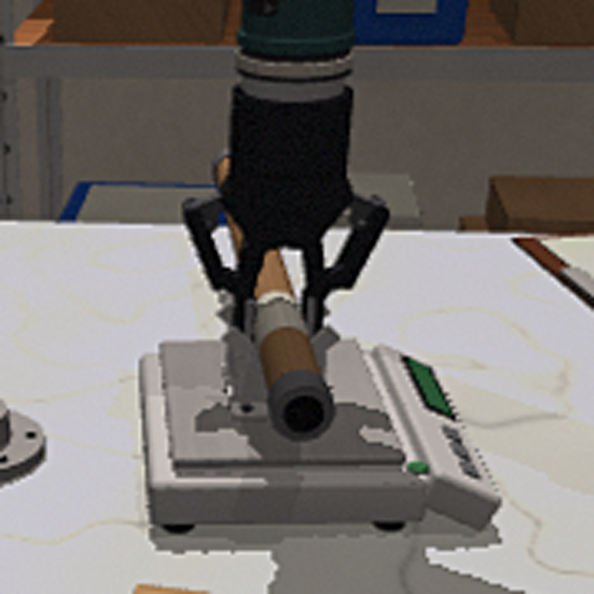

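Full weight is on the scale with about 3 N of sideways force. A small +x shift should take that out before release.

Request:
step_arm --claw '[1,1,1,1]' --slide '[[0,0,0.05],[0,0,0.05],[0,0,0.05],[0,0,0]]' --dr '[[0,0,0],[0,0,0],[0,0,0],[0,0,0]]'

```text
clock: 20.8
tool_pos: [0.4867, -0.2245, 0.0913]
tcp_rot: [0.531, -0.468, 0.467, -0.53]
force: [1.9, -0.0, 2.0]
finger_gap: 0.0323
```

Run:
```python
from h import *
st()
```

```text
clock 20.8
qpos [0.5618, 0.5823, -0.2915, 2.1221, 0.3487, 0.4826, 0.1306]
qvel [0.0005, 0.0024, 0.0019, 0.0001, 0.0016, -0.0026, -0.0008]
tau [0.3893, -43.5567, -2.042, -9.4305, -0.0614, 0.4003, -0.0448]
tool_pos [0.4867, -0.2245, 0.0913]
tcp_rot [0.5307, -0.4677, 0.4674, -0.5302]
force [1.9077, -0.0061, 2.013]
moment [-0.073, -0.2842, 0.0232]
finger_gap 0.0323
[[0.126, -0.001, 0.992], [-0.992, -0.0, 0.126], [0.0, -1.0, -0.001]]
```

Request:
step_arm --claw '[1,1,0.58,0.54,0.5,0.45,0.4,0.3,0.2,0.1,0.1]' --slide '[[0,-0.02,0.05],[0,-0.02,0.05],[0,0,0],[0,0,0],[0,0,0],[0,0,0],[0,0,0],[0,0,0],[0,0,0],[0,0,0],[0,0,0]]' --dr '[[0,0,0],[0,0,0],[0,0,0],[0,0,0],[0,0,0],[0,0,0],[0,0,0],[0,0,0],[0,0,0],[0,0,0],[0,0,0]]'

```text
clock: 22.18
tool_pos: [0.4881, -0.2241, 0.0917]
tcp_rot: [0.53, -0.468, 0.468, -0.53]
force: [-0.2, 0.0, 1.0]
finger_gap: 0.0768
```

Run:
```python
from h import *
st(); snap('wrist','w8'); s=snap('side','side8')
i=cv2.imread('pics/side8.png'); cv2.imwrite('pics/c8.png',cv2.resize(i[40:220,240:420],None,fx=3.3,fy=3.3,interpolation=cv2.INTER_CUBIC))
```

```text
clock 22.175
qpos [0.5612, 0.5825, -0.2925, 2.1198, 0.3477, 0.4841, 0.1304]
qvel [-0.0005, 0.0012, 0.0006, 0.0, -0.0002, -0.0, -0.0003]
tau [-0.0014, -44.72, -2.4862, -10.7419, 0.0053, 0.0009, -0.0]
tool_pos [0.4881, -0.2241, 0.0917]
tcp_rot [0.5305, -0.4675, 0.4675, -0.5305]
force [-0.2086, 0.0465, 0.9944]
moment [0.035, 0.0162, -0.0004]
finger_gap 0.0768
[[0.126, -0.0, 0.992], [-0.992, 0.0, 0.126], [-0.0, -1.0, -0.0]]
```

View pics/c8.png

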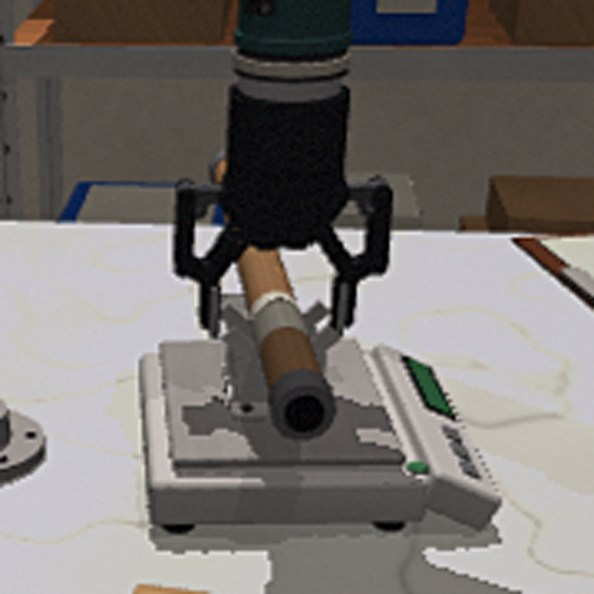

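View pics/w8.png

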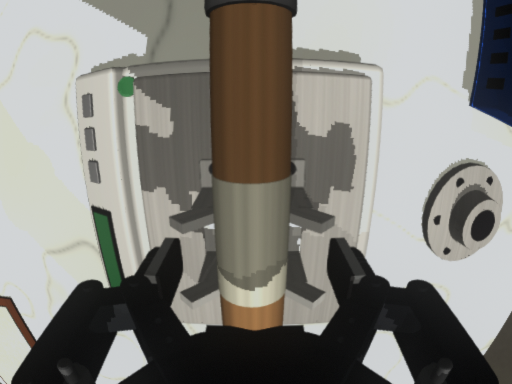

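The tube is seated in both V notches and the fingers are clear. I'll retreat straight up.

Request:
step_arm --claw '[0.1,0.1,0.1,0.1,0.1,0.1,0.1,0.1,0.1,0.1]' --slide '[[0,-0.5,-0.1],[0,-1,0],[0,-1.5,0],[0,-2,0],[0,-2.5,0],[0,-3,0],[0,-3,0],[0,-2,0],[0,-1,0],[0,0,0]]' --dr '[[0,0,0],[0,0,0],[0,0,0],[0,0,0],[0,0,0],[0,0,0],[0,0,0],[0,0,0],[0,0,0],[0,0,0]]'

```text
clock: 23.52
tool_pos: [0.4874, -0.2244, 0.2576]
tcp_rot: [-0.53, 0.467, -0.468, 0.531]
force: [-0.1, 0.1, -0.2]
finger_gap: 0.0769
```

```bash
cat > chk.py <<'E'
from h import *
def chk(f):
    s=snap('top',f); P=cloud(s).reshape(-1,3)
    g=np.array([.4848,-.2246]); ax=np.array([-0.1253,0.9921]);n=np.array([.9921,.1253])
    d=P[:,:2]-g; t=d@ax;w=d@n; m=(P[:,2]>.118)&(P[:,2]<.145)&(abs(w)<.006)
    ts=[];zs=[]
    for c in np.arange(-.36,.14,.01):
        k=m&(abs(t-c)<.005)
        if k.sum()>8: ts.append(c);zs.append(np.median(P[k,2]))
    f=np.polyfit(ts,zs,1);print(len(ts),'slope deg',np.degrees(np.arctan(f[0])),'z0',f[1],'t',ts[0],ts[-1],'z ends',zs[1],zs[-2])
E
python3 - <<'E'
from chk import *
st(); chk('top9'); snap('side','side9'); chk('top10'); snap('wrist','w9')
E
```

```text
clock 23.525
qpos [0.6727, 0.3471, -0.4166, 1.9948, 0.1874, 0.8345, 0.278]
qvel [-0.0075, 0.0263, 0.0086, 0.0234, 0.0041, -0.0085, -0.0024]
tau [0.0643, -38.7252, -2.6735, -18.2409, -0.0052, 0.0277, 0.0144]
tool_pos [0.4874, -0.2244, 0.2576]
tcp_rot [-0.5304, 0.4669, -0.4681, 0.5306]
force [-0.1178, 0.1068, -0.1607]
moment [-0.0545, 0.0027, 0.0353]
finger_gap 0.0769
[[0.126, 0.001, 0.992], [-0.992, -0.001, 0.126], [0.001, -1.0, 0.001]]
26 slope deg -0.026776377121670993 z0 0.1252148787237107 t -0.35 0.13000000000000045 z ends 0.12558931969245038 0.1268551326015521
26 slope deg -0.06769665574630704 z0 0.12521282543428108 t -0.35 0.13000000000000045 z ends 0.12647909608161226 0.12784199499396498
```

View pics/top10.png

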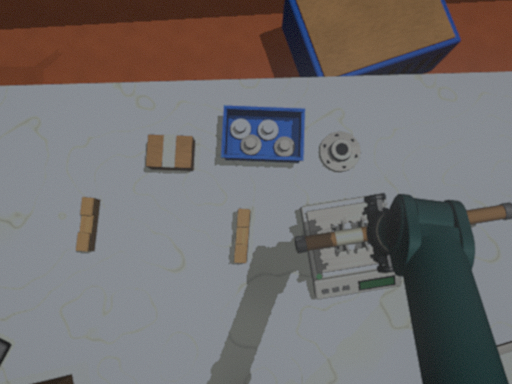

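View pics/side9.png

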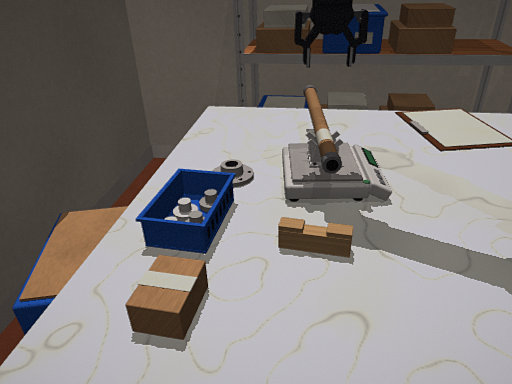

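The tube is level (about 0.05°), its centre is 108.2 mm above the bench (110 mm less the expected 1.5 mm sag), and both ends are free. I'll let it settle for 0.5 s, recheck and hand in.

Request:
step_arm --claw '[0.1,0.1,0.1,0.1]' --slide '[[0,0,0],[0,0,0],[0,0,0],[0,0,0]]' --dr '[[0,0,0],[0,0,0],[0,0,0],[0,0,0]]'

```text
clock: 24.22
tool_pos: [0.4872, -0.2242, 0.2566]
tcp_rot: [0.531, -0.468, 0.467, -0.53]
force: [0.0, -0.6, -0.7]
finger_gap: 0.0766
```

Run:
```python
from chk import *
chk('top11'); print(observe()['force'])
a=load('top0')['pixels'].astype(int);b=load('top11')['pixels'].astype(int)
print('bystander diff',[abs(a[y0:y1,x0:x1]-b[y0:y1,x0:x1]).mean() for x0,x1,y0,y1 in ((140,200,125,175),(218,310,100,168),(315,365,128,175))])
print(finish_job())
```

```text
26 slope deg 0.012416519040273624 z0 0.1255452771764459 t -0.35 0.13000000000000045 z ends 0.12607386887227684 0.12733977159859228
[-0.11886963 -0.27590043  0.02178375]
bystander diff [np.float64(9.396666666666667), np.float64(8.192881500426257), np.float64(9.998723404255319)]
the job is handed in; nothing more can be done
None
```

The tube is lying by itself in the V-cradle on the scale, level and still, and I handed the job in at about 24 s of the 64 s allowed.

- **Finding the balance:** I made three trial lifts, at mid-length, at +59 mm and at +113 mm towards the robot's left. In the first two, one end stayed on its bearer and the tilt was kept to about 1.3°. At +113 mm the tube rose level: slope about 0.1° at 1.5 cm, moment about zero, weight about 7.4 N.
- **Placing:** I took the tube at that point and lowered it until its full weight was on the scale. A sideways force of about 3 N appeared on contact, so I shifted about 1.5 mm before release, which cut it to about 2 N. I shifted another 1 mm just before opening the fingers. I pressed down with at most about 2 N, so the scale carried roughly 9.5 N by my force readings, against the 25 N limit.
- **Last checks:**
  - The tube's slope is within about 0.07° over three top pictures.
  - Its centre is about 108 mm high, which matches the 110 mm seat less about 1.5 mm of platform sag.
  - Both ends hang free.
  - The gripper is about 15 cm above the tube and reads no contact.
- **Other stock:** The bin, carton and flange look unmoved in the pictures. A pixel comparison showed small differences of 8–10 grey levels, which I put down to noise and lighting but did not compare with an untouched patch.

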